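# Shift the filter changer into its third slot

## Task

Set the microscope's filter changer to its third position: with the fingertips, push the black ball-topped lever along its H-shaped gate - to the middle channel, across to the right (as seen from the robot), then forward, away from the robot, until it is fully home in the far right slot, the one marked with three dots. Only push the lever, never pinch its knob between the fingers; leave it there and leave the bottle, slide mailer and jar beside the changer where they stand.

Things in the scene. Friction and masses are not known exactly. Their poses are not given: they have to be found in the camera images.
- changer: The filter changer: a fixed white metal box 200 mm long (its x, away from the robot) x 170 mm wide (its y, to the robot's left) x 100 mm high, turned by up to 0.35 rad on the bench; origin: centre of its underside. Its aluminium top has an H-shaped opening. Engraved black dots number the slots: 1 far left, 2 near left, 3 far right, 4 near right.
- stick: The lever: a 10 mm steel rod with a black ball knob, pivoted in the box 15 mm above the bench under the gate's centre; it swings fore and aft and sideways, 135 mm from pivot (its origin) to knob centre; z along the rod. 1.5 to 2 N at the knob moves it; no spring, friction keeps it where it is left. Starts anywhere along the left pair of slots.
- knob (a point): Centre of the lever's black ball knob, 32 mm in diameter. 150 mm above the bench when the lever is upright, about 136 mm in a slot's end.
- mid_left (a point): Fixed point of the changer: where the knob's centre is when the lever stands at the left end of the middle channel.
- mid_right (a point): Fixed point of the changer: where the knob's centre is when the lever stands at the right end of the middle channel.
- slot3 (a point): Fixed point of the changer: where the knob's centre is when the lever is fully home in slot 3, the far right one.
- fore (a joint): Fore-and-aft swing of the lever, rad: 0 in the middle channel, grows as the knob goes along the box's +x (away from the robot); stops at +0.33 and -0.33, the slots' ends.
- across (a joint): Sideways swing of the lever, rad: grows as the knob goes to the right (the box's -y); stops at -0.32 (against the left side) and +0.32 (against the right side); about 0.03 less in magnitude where the rod touches a tongue.
- oil_bottle: Bystander: small amber immersion-oil bottle with a black cap, 32 mm in diameter, 75 mm high, standing loose left of the changer; origin: centre of its underside.
- slide_mailer: Bystander: white plastic slide mailer, a box 82 x 32 x 22 mm (long side its x), lying loose right of the changer; origin: centre of its underside.
- stain_jar: Bystander: open white ceramic staining jar, 60 mm in diameter at the rim, 70 mm high, standing loose at the right of the changer, further from the robot than the mailer; origin: centre of its underside.
- gate (a point): Centre of the H opening, in the top face, 100 mm above the bench. Two slots, 17 mm wide, run along the box's x, reaching 36 mm each way; they span 20 to 37 mm left (+y) and right (-y) of this point. A 16 mm wide middle channel joins them here. The two 40 mm wide tongues between the slots stop the 10 mm rod. Nothing else on the top stands up.

How it is judged:
On the way:
1. the lever is brought across to the right end of the middle channel (value of joint across above 0.24 rad and value of joint fore below 0.2 rad), for 0.1 s.
At the end, for the whole second after the job is handed in: The lever rests in slot 3 (far right), within 0.05 rad (about 7 mm at the knob) of the slot's end: fore above 0.28 rad and across above 0.24 rad, not moving; bottle, mailer and jar within 15 mm of where they stood (value of joint fore above 0.28 rad and value of joint across above 0.24 rad and velocity of joint fore between -0.05 and 0.05 rad/s and distance of each of oil_bottle, slide_mailer, stain_jar from where it was at the start of the episode below 0.015 m); the robot touches nothing.
It fails at once if the knob is pinched between the fingers (horizontal distance between the grasp point and knob below 0.01 m and distance between the grasp point and knob below 0.03 m and contact force between the fingers and stick above 1 N).
It fails at once if the bottle, the mailer or the jar is pushed away, lifted or tipped (distance of any of oil_bottle, slide_mailer, stain_jar from where it was at the start of the episode above 0.02 m or angle between any of oil_bottle, stain_jar's own z axis and vertical above 0.4 rad).
It also fails if it takes over 51 s, if anything falls off the work surface, if the arm or the gripper's body presses on something with over 40 N, if the wrist force passes 120 N, or if a joint passes its speed limit or range.

## Robot

A 6-joint arm with a two-finger parallel gripper is mounted at the origin on the work surface. World frame = base frame: x ahead of the robot, y to its left, z up, the work surface at z = 0. Lengths are in m, angles in rad, forces in N, time in s.
With the tool pointing down it reaches from about 0.25 to 0.725 m from the base axis. Payload 4 kg.
Tool frame: the origin (TCP) lies at the very end of the fingers, on their centre line; the grasp point (between the pads) lies 19 mm behind it; x points along the fingers, z is the direction in which the jaws open and shut, and the axes are right-handed (so a half turn about x gives the same grasp; the last joint's range is limited). The gripper opens to 85 mm and grips with 20 to 120 N. Pads are 22 mm wide; open, the fingers measure 114 mm over their backs; the gripper's body (76 mm by 85 mm) begins 54 mm behind the grasp point. The pads swing forward as they close: fully open they stand 13 mm farther back than shut.
Start: joints at [-1.245, 0.241, 0.005, 1.335, 0, 1.571], TCP at [0.16, -0.474, 0.231] pointing down, gripper open.
Joint ranges: [-2.72, 2.72], [-1.05, 1.87], [-1.09, 1.28], [-1.99, 2.15], [-1.42, 1.44], [-3.14, 3.14]. Speed limits (rad/s): [2.79, 2.79, 3.14, 3.14, 3.14, 3.14].

## Interface

Orientations are given as a unit quaternion [x, y, z, w].
In Python, from workcell import bot gives the robot as it stands.
- The arm moves only by the tool step_arm, never from a script. Its argument "series" is a list of rows, each an object of numbers: "x", "y", "z": the shift along the world's x, y, z in cm; "twist": the turn about the world's z in degrees; "jaw": the finger opening in cm, from 0 to 8.54. In form: [{"x": .., "y": .., "z": .., "twist": .., "jaw": ..}, ...]. A call has 1 to 10 rows; each row is the pose to reach, as a shift and turn from the pose measured when the call began; what a row does not reach only later rows make up. A row lasts 1/12 s, in which the tool goes at most 41.7 mm and 7.16 degrees, less where a joint would pass 70% of its speed; a pose out of reach is approached as far as the arm can. A call with a gripper value outside its range is refused whole. The fingers move at their own pace and stop on an object; the grip force is fixed at half the most. Time passes only in rows, so rows that repeat a pose let the fingers close. It gives the time, the measured TCP pose, the force and the opening at its end, in the units of the state.
- bot.get_obs(): the state, without advancing time (a new reading comes with each control period).
- bot.camera(name): name is "side" or "top"; returns (picture, depth): 420x560x3 uint8, red, green, blue; 420x560 float32, m along the optical axis (not along the pixel's ray), 0 where there is no reading.
- bot.camera_info(name): a dict with "camera_matrix" (3x3 intrinsics, pixels), "D" ([k1, k2, p1, p2, k3] as OpenCV has them; the pictures are not rectified), "R" (3x3) and "t" (3): a world point X has camera coordinates R X + t. Camera axes: x right, y down, z forward; pixel columns grow to the right and rows downward; lengths in m; the calibration is good to about 2 mm. A picture is of the moment at which its call begins. camera_info takes no time and is no camera call.
- bot.job_done(): hands the job in, once; it reports no verdict.
The state is a dict: "clock": time; "joint_pos": joint angles; "joint_vel": joint speeds; "tau": joint torques, N m; "eef_pos": TCP position; "tool_rot": TCP orientation; "ft_force": force on the tool from outside, world axes, zero at the start; "ft_torque": the same for the moment, N m; "grip_width": finger opening in m.
Only numpy, scipy, OpenCV 4.12 (cv2) and the standard library are available. Lean on these libraries where they do the work, as an engineer would, in place of code of your own. Each camera call takes 0.05 s, during which the arm holds its last target.

## Working session

There is one attempt and no reset: what is moved stays moved. The work goes in short steps, Python scripts to look and compute and a tool call to move; the robot and the scene stay as the last step left them, time stands still between calls to the robot, and variables do not carry over. Pictures are saved under pics/ and viewed, and the job is handed in when it is done.

Besides the shell and the picture viewer there is one more tool, called after "Call:" in YAML: its name, and indented under it one key for each argument. step_arm: Moves the arm, as the interface text tells. Its arguments: {"type":"object","properties":{"series":{"type":"array","items":{"type":"object","properties":{"x":{"type":"number"},"y":{"type":"number"},"z":{"type":"number"},"twist":{"type":"number"},"jaw":{"type":"number"}}}}},"required":["series"]}

```bash
mkdir -p pics
cat > h.py <<'E'
import numpy as np,cv2
from workcell import bot
def snap(n,tag):
    p,d=bot.camera(n); cv2.imwrite(f'pics/{tag}.png',p[:,:,::-1]); np.save(f'pics/{tag}.npy',d); return p,d
def w(n,d,u,v,z=None):
    i=bot.camera_info(n);K=np.array(i['camera_matrix']);R=np.array(i['R']);t=np.array(i['t'])
    q=cv2.undistortPoints(np.array([[[u,v]]],float),K,np.array(i['D']))[0,0]
    r=np.array([q[0],q[1],1.]); c=-R.T@t; r=R.T@r
    if z is not None: return c+r*(z-c[2])/r[2]
    return c+r*d
def px(n,X):
    i=bot.camera_info(n);R=np.array(i['R'])
    return cv2.projectPoints(np.array([X],float),cv2.Rodrigues(R)[0],np.array(i['t'],float),np.array(i['camera_matrix']),np.array(i['D']))[0][0,0]
E
python3 - <<'E'
from h import *
for n in('top','side'): snap(n,n+'0')
o=bot.get_obs();print(o)
for n in('top','side'):
    i=bot.camera_info(n);print(n,-np.array(i['R']).T@np.array(i['t']))
E
```

```text
{'clock': 0.1, 'joint_pos': array([-1.24499492e+00,  2.41315913e-01,  3.88877603e-03,  1.33521222e+00,
       -5.05297441e-06,  1.57077121e+00]), 'joint_vel': array([ 0.00040058, -0.00021189,  0.00167637, -0.00158253, -0.00067539,
       -0.0013761 ]), 'tau': array([-6.67947152e-04, -3.73137975e+01,  2.53010416e+01,  1.08653057e-02,
       -6.94023629e-05, -2.12405308e-05]), 'eef_pos': array([ 0.1598547 , -0.47317113,  0.23052422]), 'tool_rot': array([ 0.412661  ,  0.57500645, -0.41190403,  0.5739456 ]), 'ft_force': array([0.91774465, 0.49717682, 0.60851734]), 'ft_torque': array([-0.06678693,  0.0386182 , -0.01921028]), 'grip_width': 0.08543228020386603}
top [0.46981757 0.02926008 0.87804141]
side [0.51554353 0.43850838 0.58974774]
```

View pics/top0.png

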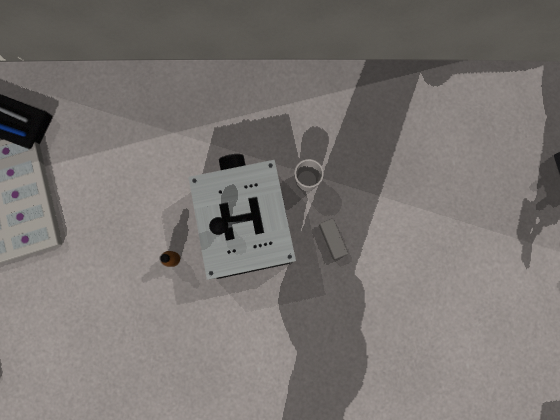

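View pics/side0.png

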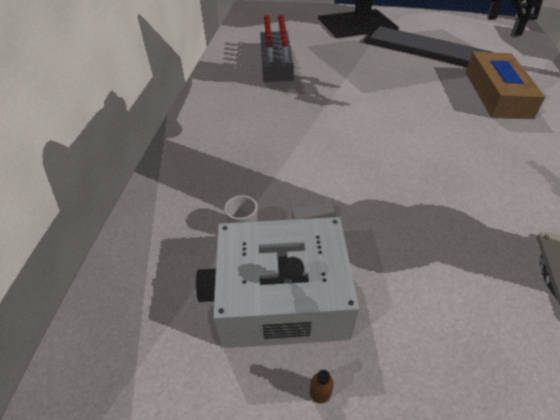

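The top view shows the box with its H gate around (242,217), the knob at about (217,226), the bottle at (170,258), the jar at (309,174) and the mailer at (333,241). I'll enlarge it to get closer positions.

Run:
```python
import cv2
p=cv2.imread('pics/top0.png')[140:290,150:360]
cv2.imwrite('pics/top0c.png',cv2.resize(p,None,fx=3.8,fy=3.8,interpolation=cv2.INTER_CUBIC))
p=cv2.imread('pics/side0.png')[190:410,180:370]
cv2.imwrite('pics/side0c.png',cv2.resize(p,None,fx=2.7,fy=2.7,interpolation=cv2.INTER_CUBIC))
```

```text
(no output)
```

View pics/top0c.png

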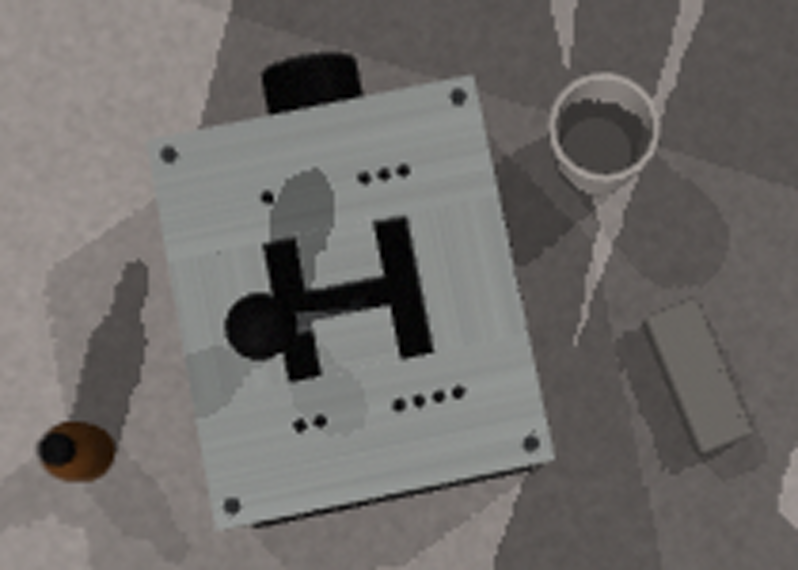

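View pics/side0c.png

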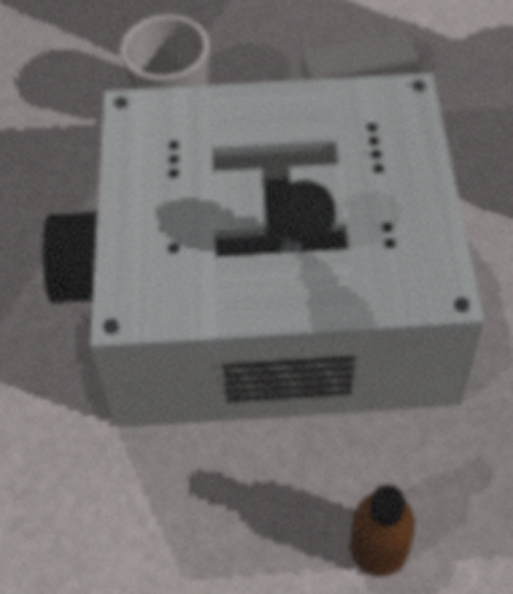

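```bash
cat >> h.py <<'E'
def tw(cx,cy,z): return w('top',None,(cx+.5)/3.8-.5+150,(cy+.5)/3.8-.5+140,z)
def sw(cx,cy,z): return w('side',None,(cx+.5)/2.7-.5+180,(cy+.5)/2.7-.5+190,z)
E
python3 - <<'E'
from h import *
np.set_printoptions(precision=4,suppress=True)
def fit(C,H):
    print('sizes',[np.linalg.norm(C[i]-C[(i+1)%4])for i in range(4)])
    g=C.mean(0); f=(C[0]+C[1]-C[2]-C[3])[:2]
    print('ctr',g,'yaw',np.arctan2(f[1],f[0]))
    print('gate ends mean',H.mean(0));return g,np.arctan2(f[1],f[0])
T=[tw(*c,.1) for c in [(153,146),(473,76),(553,460),(218,527)]]
# H corner extents: left slot far mid (281,240), right slot far (391,218), right near (417,355), left near (304,380)
H=[tw(*c,.1) for c in [(281,240),(391,218),(417,355),(304,380)]]
a,y=fit(np.array(T),np.array(H))
S=[sw(*c,.1) for c in [(92,347),(106,91),(433,73),(481,322)]]
HS=[sw(*c,.1) for c in [(217,246),(213,157),(337,152),(346,240)]]
b,y2=fit(np.array(S),np.array(HS))
g=(a+b)/2; yaw=(y+y2)/2
print('knob top view z=.148',tw(261,326,.147),'side',sw(304,211,.147))
print('bottle',tw(76,452,.03),tw(57,449,.075),'side cap',sw(386,505,.075))
print('jar',tw(604,127,.07),'side',sw(165,47,.07)); print('mailer',[tw(*c,.022)for c in[(645,322),(695,300),(750,433),(703,455)]])
def kn(fore,ac):
    d=np.array([np.tan(fore),-np.tan(ac),1]);d*=.135/np.linalg.norm(d)
    c,s=np.cos(yaw),np.sin(yaw)
    return np.array([g[0]+c*d[0]-s*d[1],g[1]+s*d[0]+c*d[1],.015+d[2]])
for n,q in dict(ml=(0,-.32),mr=(0,.32),s3=(.33,.32),s1=(.33,-.32),s2=(-.33,-.32)).items(): print(n,kn(*q))
for f in(-.15,-.1,-.05,0): print(f,kn(f,-.32))
E
```

```text
sizes [np.float64(0.16688288396162196), np.float64(0.19953071999840014), np.float64(0.1678003640020289), np.float64(0.19486877323876384)]
ctr [0.5676 0.0975 0.1   ] yaw 0.19221407984355396
gate ends mean [0.568 0.098 0.1  ]
sizes [np.float64(0.1711093892692687), np.float64(0.19994721561098822), np.float64(0.17055888299212835), np.float64(0.1977039901656553)]
ctr [0.5679 0.0971 0.1   ] yaw 0.19858693074258515
gate ends mean [0.5678 0.0974 0.1   ]
knob top view z=.148 [0.549  0.1347 0.147 ] side [0.5489 0.1367 0.147 ]
bottle [0.4941 0.2501 0.03  ] [0.4944 0.2482 0.075 ] side cap [0.4951 0.2517 0.075 ]
jar [ 0.6622 -0.0343  0.07  ] side [ 0.6624 -0.0349  0.07  ]
mailer [array([ 0.5633, -0.0588,  0.022 ]), array([ 0.5753, -0.0868,  0.022 ]), array([ 0.5019, -0.115 ,  0.022 ]), array([ 0.4901, -0.0889,  0.022 ])]
ml [0.5595 0.139  0.1431]
mr [0.576  0.0556 0.1431]
s3 [0.6165 0.0658 0.1369]
s1 [0.6008 0.145  0.1369]
s2 [0.5189 0.1288 0.1369]
-0.15 [0.5407 0.1348 0.1418]
-0.1 [0.547  0.1363 0.1426]
-0.05 [0.5532 0.1377 0.143 ]
0 [0.5595 0.139  0.1431]
```

Run:
```python
from h import *
from scipy.spatial.transform import Rotation as R
M=R.from_quat(bot.get_obs()['tool_rot']).as_matrix();print(M.round(3))
print('z head',np.degrees(np.arctan2(M[1,2],M[0,2])))
```

```text
[[-0.001  0.947  0.32 ]
 [ 0.002  0.32  -0.947]
 [-1.    -0.    -0.002]]
z head -71.33151536676063
```

Call:
step_arm:
  series:
    - {"x": 1.5, "y": 2.5, "z": 2, "twist": 6.5, "jaw": 0}
    - {"x": 3.2, "y": 5.5, "z": 3, "twist": 13, "jaw": 0}
    - {"x": 5, "y": 8.6, "z": 3, "twist": 20, "jaw": 0}
    - {"x": 6.8, "y": 11.7, "z": 3, "twist": 27, "jaw": 0}
    - {"x": 8.6, "y": 14.8, "z": 3, "twist": 34, "jaw": 0}
    - {"x": 10.4, "y": 18, "z": 3, "twist": 41, "jaw": 0}
    - {"x": 12.2, "y": 21.2, "z": 3, "twist": 48, "jaw": 0}
    - {"x": 14, "y": 24.4, "z": 3, "twist": 55, "jaw": 0}
    - {"x": 15.8, "y": 27.5, "z": 3, "twist": 62, "jaw": 0}
    - {"x": 17.6, "y": 30.6, "z": 3, "twist": 69, "jaw": 0}

```text
clock: 0.93
eef_pos: [0.336, -0.1654, 0.2603]
tool_rot: [0.012, 0.708, -0.012, 0.706]
ft_force: [0.6, -0.5, -0.0]
grip_width: 0.0001
```

Call:
step_arm:
  series:
    - {"x": 1.8, "y": 3.1, "z": 0, "twist": 2, "jaw": 0}
    - {"x": 3.6, "y": 6.2, "z": 0, "twist": 5, "jaw": 0}
    - {"x": 5.4, "y": 9.3, "z": 0, "twist": 8, "jaw": 0}
    - {"x": 7.2, "y": 12.4, "z": 0, "twist": 11, "jaw": 0}
    - {"x": 9, "y": 15.6, "z": 0, "twist": 13, "jaw": 0}
    - {"x": 10.8, "y": 18.8, "z": 0, "twist": 13, "jaw": 0}
    - {"x": 12.6, "y": 22, "z": 0, "twist": 13, "jaw": 0}
    - {"x": 14.4, "y": 25.2, "z": 0, "twist": 13, "jaw": 0}
    - {"x": 15.6, "y": 27.4, "z": 0, "twist": 13, "jaw": 0}
    - {"x": 16.4, "y": 29.2, "z": 0, "twist": 13, "jaw": 0}

```text
clock: 1.77
eef_pos: [0.5007, 0.1289, 0.2594]
tool_rot: [-0.069, 0.705, 0.068, 0.703]
ft_force: [-0.2, -0.5, 0.7]
grip_width: -0.0001
```

Call:
step_arm:
  series:
    - {"x": 0, "y": 0, "z": -2}
    - {"x": 0, "y": 0, "z": -5}
    - {"x": 0, "y": 0, "z": -8}
    - {"x": 0, "y": 0, "z": -10}
    - {"x": 0, "y": 0, "z": -10}

```text
$.series[0]: bad value
```

Run:
```python
from h import *
snap('side','side1');snap('top','top1')
p=cv2.imread('pics/side1.png')[130:380,160:400]
cv2.imwrite('pics/side1c.png',cv2.resize(p,None,fx=2.4,fy=2.4))
o=bot.get_obs();print(o['eef_pos'],o['tool_rot'],o['ft_force'],px('side',o['eef_pos']))
```

```text
[0.50069018 0.12921815 0.25912624] [-0.06905207  0.70488644  0.06925198  0.70254614] [ 0.19482175 -0.04626036  0.03897079] [335.90025838 210.46050487]
```

View pics/side1c.png

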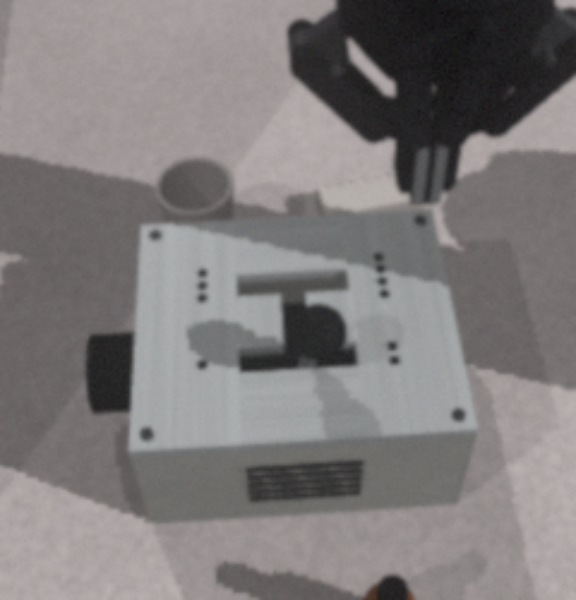

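Call:
step_arm:
  series:
    - {"x": 0, "y": 0, "z": -3, "twist": 0, "jaw": 0}
    - {"x": 0, "y": 0, "z": -6, "twist": 0, "jaw": 0}
    - {"x": 0, "y": 0, "z": -9, "twist": 0, "jaw": 0}
    - {"x": 0, "y": 0, "z": -11.5, "twist": 0, "jaw": 0}
    - {"x": 0, "y": 0, "z": -13.5, "twist": 0, "jaw": 0}
    - {"x": 0, "y": 0, "z": -13.5, "twist": 0, "jaw": 0}

```text
clock: 2.37
eef_pos: [0.4966, 0.1274, 0.1195]
tool_rot: [-0.069, 0.708, 0.068, 0.699]
ft_force: [-0.6, -0.5, -0.2]
grip_width: 0.0
```

Run:
```python
from h import *
snap('side','side2');snap('top','top2')
p=cv2.imread('pics/side2.png')[130:380,160:400]
cv2.imwrite('pics/side2c.png',cv2.resize(p,None,fx=2.4,fy=2.4))
o=bot.get_obs();print(o['eef_pos'],o['tool_rot'],o['ft_force'],(px('side',o['eef_pos'])-[160,130])*2.4)
```

```text
[0.49982205 0.12842404 0.12385383] [-0.06897415  0.70571412  0.06880778  0.70176609] [-0.04059058 -0.62929415  1.76051779] [402.98298302 350.53772786]
```

View pics/side2c.png

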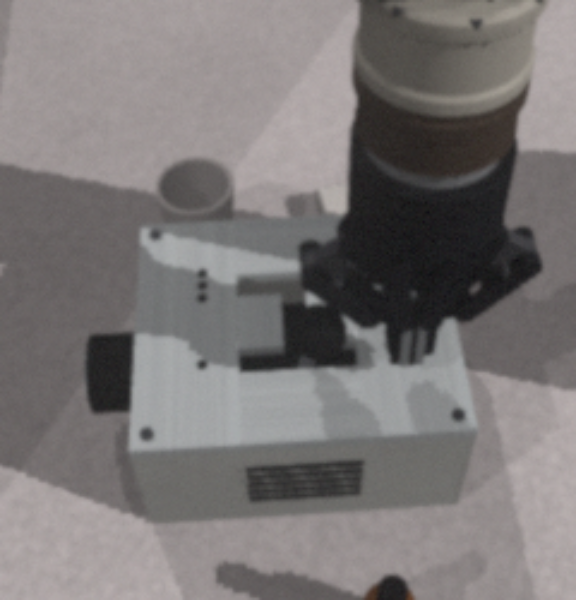

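Call:
step_arm:
  series:
    - {"x": 0.6, "y": 0.1, "z": 0.4, "twist": 0, "jaw": 0}
    - {"x": 1.2, "y": 0.2, "z": 0.4, "twist": 0, "jaw": 0}
    - {"x": 1.7, "y": 0.3, "z": 0.4, "twist": 0, "jaw": 0}
    - {"x": 2.2, "y": 0.35, "z": 0.4, "twist": 0, "jaw": 0}
    - {"x": 2.6, "y": 0.4, "z": 0.4, "twist": 0, "jaw": 0}
    - {"x": 2.8, "y": 0.45, "z": 0.4, "twist": 0, "jaw": 0}
    - {"x": 2.8, "y": 0.45, "z": 0.4, "twist": 0, "jaw": 0}
    - {"x": 2.8, "y": 0.45, "z": 0.4, "twist": 0, "jaw": 0}

```text
clock: 3.13
eef_pos: [0.528, 0.1329, 0.1277]
tool_rot: [-0.069, 0.706, 0.069, 0.702]
ft_force: [-0.6, -0.1, 0.9]
grip_width: -0.0001
```

```bash
cat >> h.py <<'E'
def look(k):
    snap('side','side%d'%k);snap('top','top%d'%k)
    a=cv2.resize(cv2.imread('pics/side%d.png'%k)[190:350,190:370],None,fx=3.3,fy=3.3,interpolation=cv2.INTER_CUBIC)
    b=cv2.resize(cv2.imread('pics/top%d.png'%k)[140:290,150:360],None,fx=3.8,fy=3.8,interpolation=cv2.INTER_CUBIC)
    cv2.imwrite('pics/side%dc.png'%k,a);cv2.imwrite('pics/top%dc.png'%k,b)
    o=bot.get_obs();print(o['eef_pos'].round(4),o['ft_force'].round(2))
def s3(cx,cy,z): return w('side',None,(cx+.5)/3.3-.5+190,(cy+.5)/3.3-.5+190,z)
E
python3 -c "
from h import *
look(3)"
```

```text
[0.5279 0.1329 0.1277] [-0.66  0.48  0.06]
```

View pics/side3c.png

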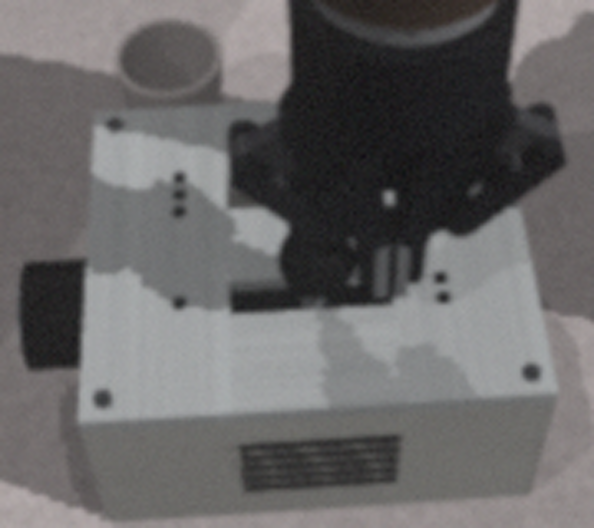

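View pics/top3c.png

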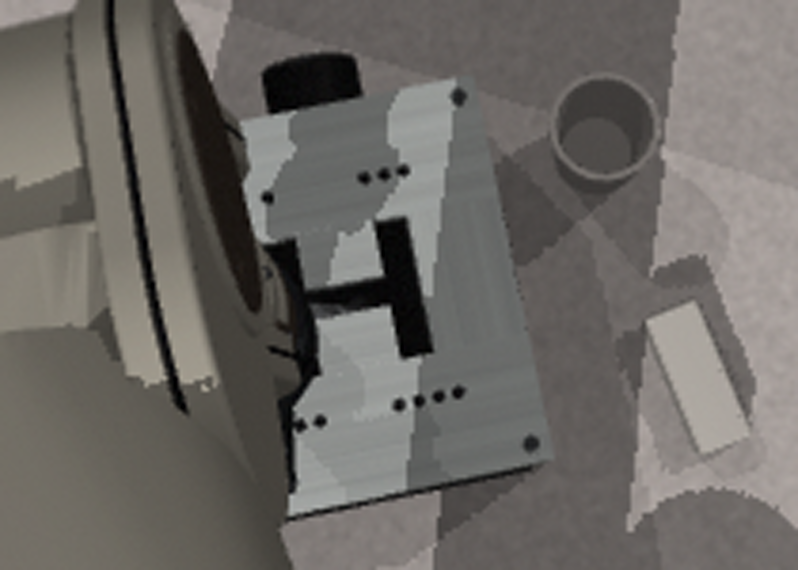

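Run:
```python
from h import *
i=cv2.imread('pics/side3.png')[230:300,260:330]
cv2.imwrite('pics/z3.png',np.clip(cv2.resize(i,None,fx=8,fy=8,interpolation=cv2.INTER_CUBIC)*2.5,0,255).astype('uint8'))
i=cv2.imread('pics/side0.png')[230:300,260:330]
cv2.imwrite('pics/z0.png',np.clip(cv2.resize(i,None,fx=8,fy=8,interpolation=cv2.INTER_CUBIC)*2.5,0,255).astype('uint8'))
for X in [(.5595,.139,.1431),(.5532,.1377,.143),(.547,.1363,.1426)]: print((px('side',X)-[260,230]+.5)*8)
```

```text
[198.1390203  324.52078628]
[236.12012235 322.42164304]
[273.52318329 320.76809481]
```

View pics/z3.png

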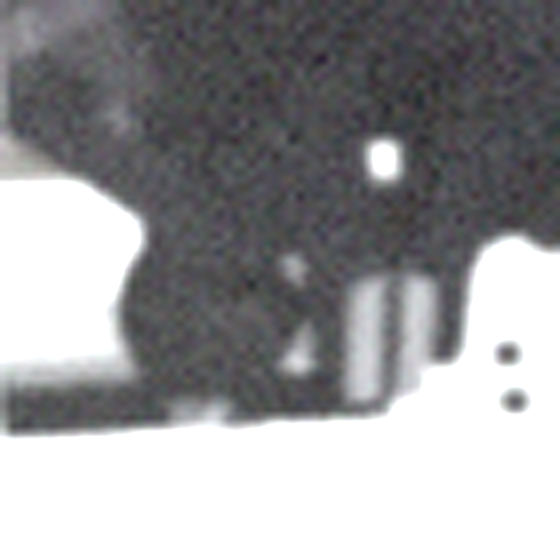

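View pics/z0.png

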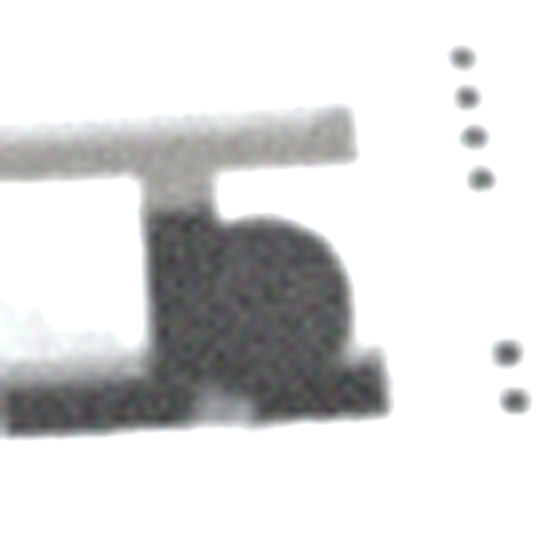

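Call:
step_arm:
  series:
    - {"x": 0.1, "y": 0.02, "z": 0, "twist": 0, "jaw": 0}
    - {"x": 0.2, "y": 0.04, "z": 0, "twist": 0, "jaw": 0}
    - {"x": 0.25, "y": 0.05, "z": 0, "twist": 0, "jaw": 0}
    - {"x": 0.25, "y": 0.05, "z": 0, "twist": 0, "jaw": 0}

```text
clock: 3.57
eef_pos: [0.5302, 0.1334, 0.1277]
tool_rot: [-0.069, 0.706, 0.069, 0.702]
ft_force: [-1.9, -0.1, 1.0]
grip_width: 0.0001
```

Run:
```python
from h import *
look(4)
i=cv2.imread('pics/side4.png')[230:300,260:330]
cv2.imwrite('pics/z4.png',np.clip(cv2.resize(i,None,fx=8,fy=8,interpolation=cv2.INTER_CUBIC)*2.5,0,255).astype('uint8'))
```

```text
[0.5302 0.1335 0.1277] [-1.82  0.04  0.22]
```

View pics/z4.png

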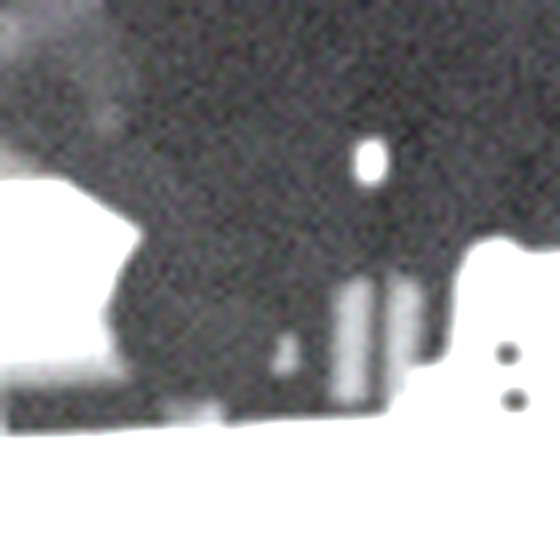

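Call:
step_arm:
  series:
    - {"x": -0.8, "y": -0.15, "z": 0, "twist": 0, "jaw": 0}
    - {"x": -1.6, "y": -0.3, "z": 1, "twist": 0, "jaw": 0}
    - {"x": -1.6, "y": -0.3, "z": 4, "twist": 0, "jaw": 0}
    - {"x": -1.6, "y": -0.3, "z": 7, "twist": 0, "jaw": 0}
    - {"x": -0.6, "y": 1.5, "z": 8, "twist": 0, "jaw": 0}
    - {"x": 1, "y": 3.3, "z": 8, "twist": 0, "jaw": 0}
    - {"x": 2.2, "y": 4.7, "z": 7, "twist": 0, "jaw": 0}
    - {"x": 2.2, "y": 4.7, "z": 4, "twist": 0, "jaw": 0}
    - {"x": 2.2, "y": 4.7, "z": 1, "twist": 0, "jaw": 0}
    - {"x": 2.2, "y": 4.7, "z": 0, "twist": 0, "jaw": 0}

```text
clock: 4.5
eef_pos: [0.5494, 0.1798, 0.1242]
tool_rot: [-0.07, 0.708, 0.068, 0.7]
ft_force: [0.1, -0.7, -1.6]
grip_width: 0.0003
```

Run:
```python
from h import *
look(5)
```

```text
[0.5499 0.1797 0.1258] [1.06 0.6  1.35]
```

View pics/side5c.png

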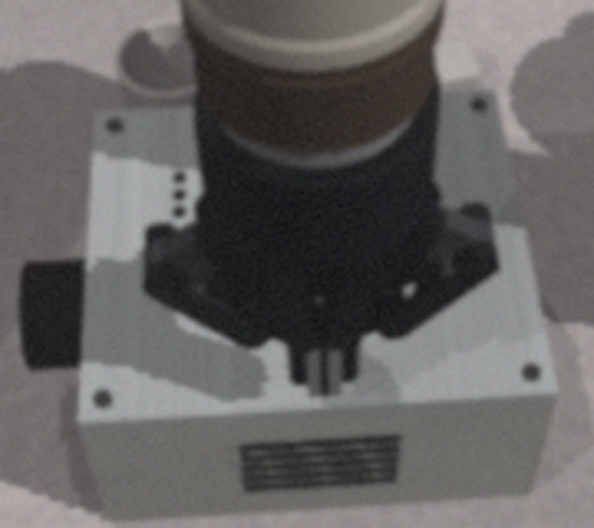

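View pics/top5c.png

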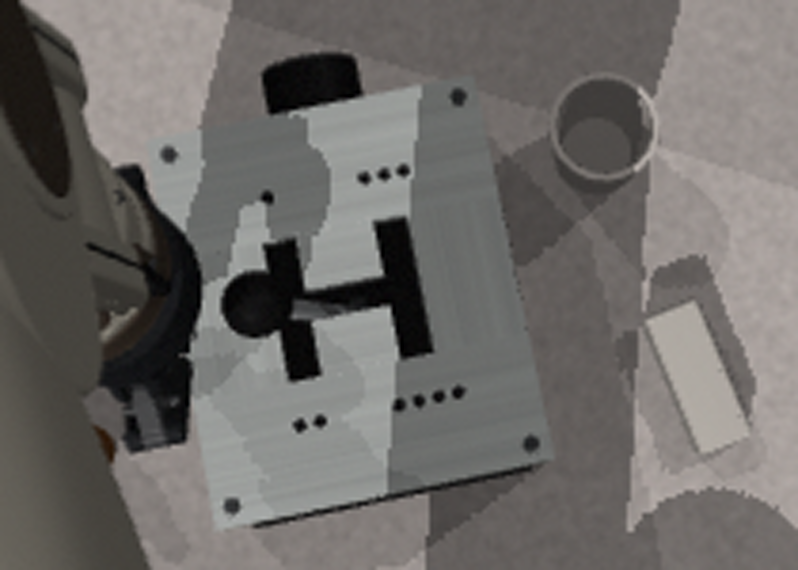

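Call:
step_arm:
  series:
    - {"x": 0.2, "y": -0.9, "z": 0.2, "twist": 0, "jaw": 0}
    - {"x": 0.4, "y": -1.7, "z": 0.2, "twist": 0, "jaw": 0}
    - {"x": 0.6, "y": -2.5, "z": 0.2, "twist": 0, "jaw": 0}
    - {"x": 0.75, "y": -3.4, "z": 0.2, "twist": 0, "jaw": 0}
    - {"x": 0.95, "y": -4.3, "z": 0.2, "twist": 0, "jaw": 0}
    - {"x": 1.1, "y": -5.1, "z": 0.2, "twist": 0, "jaw": 0}
    - {"x": 1.1, "y": -5.1, "z": 0.2, "twist": 0, "jaw": 0}

```text
clock: 5.18
eef_pos: [0.5616, 0.1265, 0.1283]
tool_rot: [-0.069, 0.707, 0.067, 0.7]
ft_force: [-0.3, 0.8, -0.1]
grip_width: 0.0
```

Run:
```python
from h import *
look(6)
```

```text
[0.5609 0.1275 0.1277] [-0.09  0.19 -0.15]
```

View pics/top6c.png

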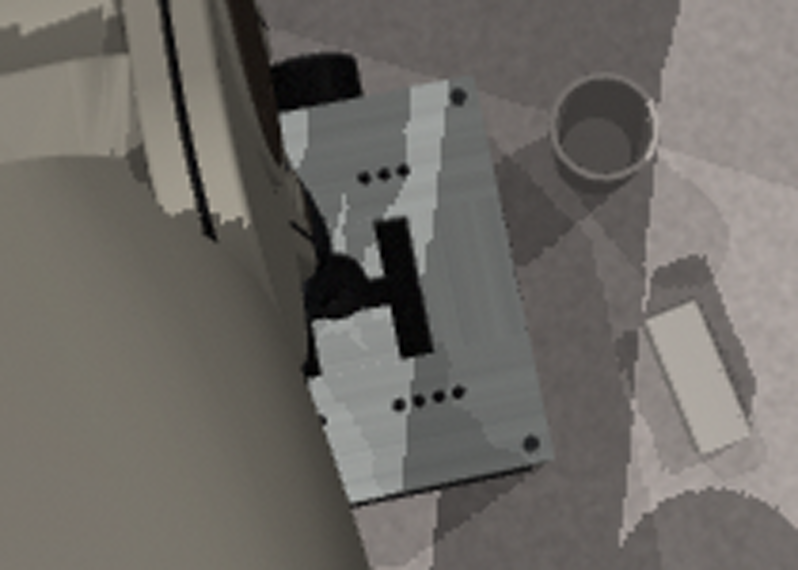

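The knob, at crop (339,285), is following along the middle channel, so I'll carry on.

Call:
step_arm:
  series:
    - {"x": 0.15, "y": -0.8, "z": 0, "twist": 0, "jaw": 0}
    - {"x": 0.35, "y": -1.6, "z": 0, "twist": 0, "jaw": 0}
    - {"x": 0.5, "y": -2.4, "z": 0, "twist": 0, "jaw": 0}
    - {"x": 0.7, "y": -3.2, "z": 0, "twist": 0, "jaw": 0}
    - {"x": 0.85, "y": -3.9, "z": 0, "twist": 0, "jaw": 0}
    - {"x": 0.9, "y": -4.3, "z": 0, "twist": 0, "jaw": 0}
    - {"x": 0.9, "y": -4.3, "z": 0, "twist": 0, "jaw": 0}
    - {"x": 0.9, "y": -4.3, "z": 0, "twist": 0, "jaw": 0}

```text
clock: 5.95
eef_pos: [0.5702, 0.0838, 0.1277]
tool_rot: [-0.069, 0.708, 0.067, 0.7]
ft_force: [-0.7, 0.7, 0.2]
grip_width: -0.0
```

Run:
```python
from h import *
look(7)
```

```text
[0.5702 0.0843 0.1278] [ 0.42  0.95 -0.59]
```

View pics/top7c.png

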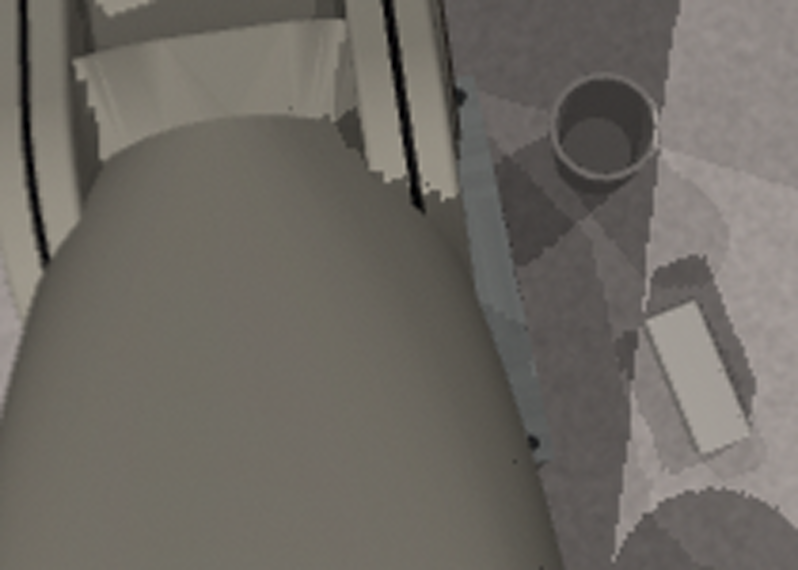

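Call:
step_arm:
  series:
    - {"x": 0.03, "y": -0.2, "z": 0, "twist": 0, "jaw": 0}
    - {"x": 0.03, "y": -0.2, "z": 0, "twist": 0, "jaw": 0}
    - {"x": 0.03, "y": -0.2, "z": 0, "twist": 0, "jaw": 0}
    - {"x": -0.1, "y": 0.6, "z": 0, "twist": 0, "jaw": 0}
    - {"x": -0.3, "y": 1.4, "z": 1, "twist": 0, "jaw": 0}
    - {"x": -0.3, "y": 1.4, "z": 4, "twist": 0, "jaw": 0}
    - {"x": -1, "y": 1.4, "z": 7.5, "twist": 0, "jaw": 0}
    - {"x": -3.5, "y": 1.4, "z": 9, "twist": 0, "jaw": 0}
    - {"x": -6, "y": 1.4, "z": 9, "twist": 0, "jaw": 0}
    - {"x": -8, "y": 1.4, "z": 9, "twist": 0, "jaw": 0}

```text
clock: 6.88
eef_pos: [0.4898, 0.0993, 0.2204]
tool_rot: [-0.07, 0.706, 0.068, 0.701]
ft_force: [-1.0, 1.1, -0.5]
grip_width: -0.0002
```

Run:
```python
from h import *
look(8)
```

```text
[0.4874 0.099  0.2194] [1.05 0.26 0.03]
```

View pics/top8c.png

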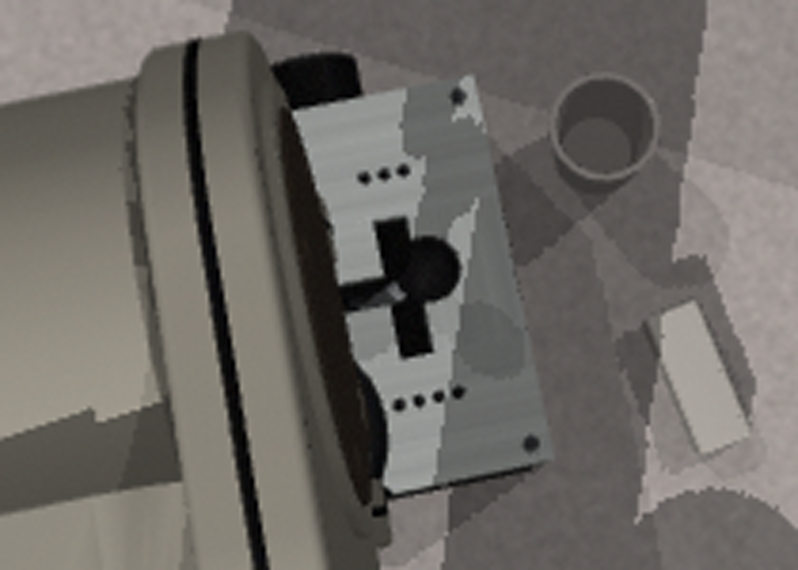

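View pics/side8c.png

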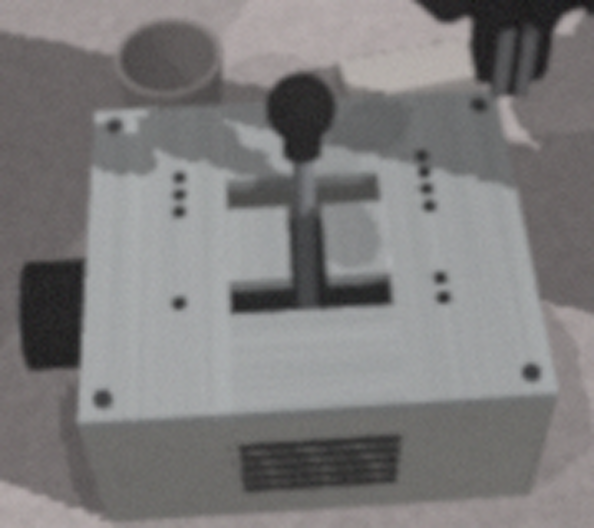

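Run:
```python
from h import *
print(tw(430,269,.143),s3(301,103,.143))
```

```text
[0.57609678 0.05542663 0.143     ] [0.57620839 0.05197031 0.143     ]
```

Call:
step_arm:
  series:
    - {"x": 1.2, "y": -1.7, "z": 0, "twist": 0, "jaw": 0}
    - {"x": 2.5, "y": -3.4, "z": 0, "twist": 0, "jaw": 0}
    - {"x": 3.8, "y": -5.2, "z": 0, "twist": 0, "jaw": 0}
    - {"x": 3.8, "y": -5.2, "z": -2.5, "twist": 0, "jaw": 0}
    - {"x": 3.8, "y": -5.2, "z": -5.5, "twist": 0, "jaw": 0}
    - {"x": 3.8, "y": -5.2, "z": -8, "twist": 0, "jaw": 0}
    - {"x": 3.8, "y": -5.2, "z": -9.2, "twist": 0, "jaw": 0}
    - {"x": 3.8, "y": -5.2, "z": -9.2, "twist": 0, "jaw": 0}

```text
clock: 7.65
eef_pos: [0.5235, 0.0472, 0.1243]
tool_rot: [-0.07, 0.71, 0.068, 0.698]
ft_force: [-0.4, 0.0, 0.6]
grip_width: -0.0002
```

Run:
```python
from h import *
look(9)
```

```text
[0.5259 0.0474 0.1277] [-0.3  -0.31 -0.03]
```

View pics/side9c.png

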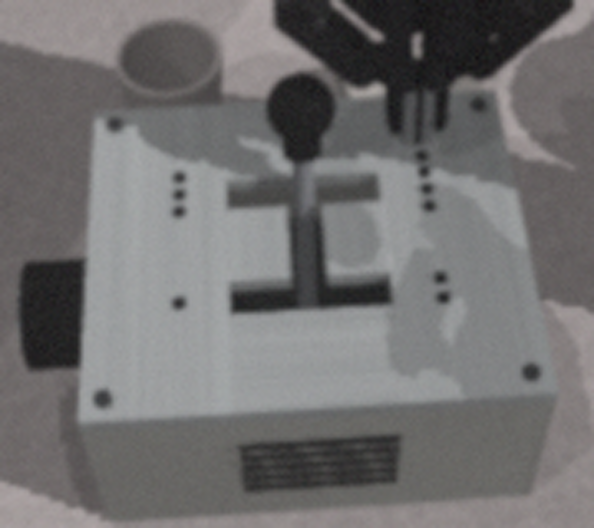

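Call:
step_arm:
  series:
    - {"x": 0.7, "y": 0.14, "z": 0, "twist": 0, "jaw": 0}
    - {"x": 1.4, "y": 0.28, "z": 0, "twist": 0, "jaw": 0}
    - {"x": 2.1, "y": 0.42, "z": 0, "twist": 0, "jaw": 0}
    - {"x": 2.8, "y": 0.56, "z": 0, "twist": 0, "jaw": 0}
    - {"x": 3.5, "y": 0.7, "z": 0, "twist": 0, "jaw": 0}
    - {"x": 4.2, "y": 0.84, "z": 0, "twist": 0, "jaw": 0}
    - {"x": 4.9, "y": 0.98, "z": 0, "twist": 0, "jaw": 0}
    - {"x": 5.5, "y": 1.1, "z": 0, "twist": 0, "jaw": 0}
    - {"x": 5.8, "y": 1.16, "z": 0, "twist": 0, "jaw": 0}
    - {"x": 5.8, "y": 1.16, "z": 0, "twist": 0, "jaw": 0}

```text
clock: 8.58
eef_pos: [0.5845, 0.0591, 0.1271]
tool_rot: [-0.07, 0.708, 0.068, 0.7]
ft_force: [-0.5, -0.4, -0.3]
grip_width: -0.0001
```

Run:
```python
from h import *
look(10)
```

```text
[0.5843 0.059  0.1276] [-0.21  0.48  0.41]
```

View pics/side10c.png

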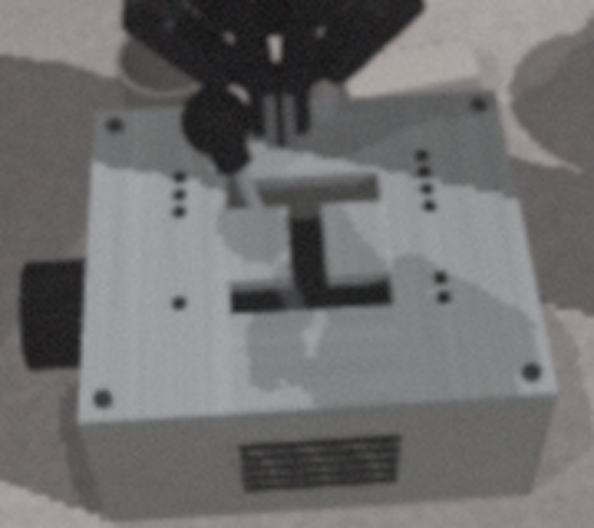

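Call:
step_arm:
  series:
    - {"x": 0.15, "y": 0.03, "z": 0, "twist": 0, "jaw": 0}
    - {"x": 0.3, "y": 0.06, "z": 0, "twist": 0, "jaw": 0}
    - {"x": 0.3, "y": 0.06, "z": 0, "twist": 0, "jaw": 0}

```text
clock: 8.93
eef_pos: [0.5871, 0.0596, 0.1275]
tool_rot: [-0.07, 0.708, 0.068, 0.7]
ft_force: [-1.8, -0.2, -0.2]
grip_width: 0.0001
```

Run:
```python
from h import *
look(11)
print(s3(214,121,.137))
```

```text
[0.5871 0.0596 0.1276] [-2.63 -0.34 -1.11]
[0.61483399 0.0624672  0.137     ]
```

View pics/side11c.png

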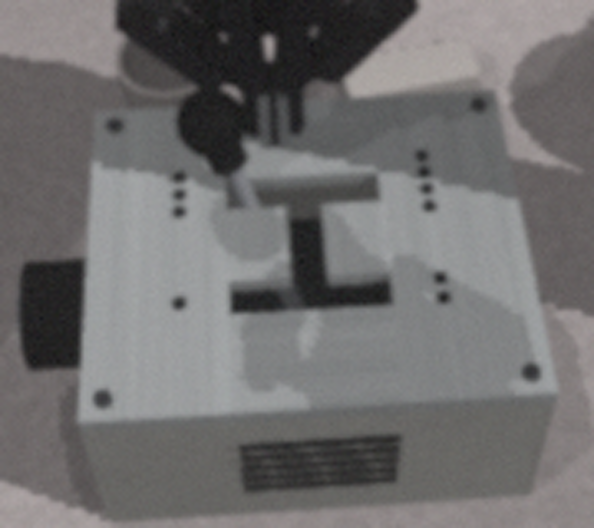

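Call:
step_arm:
  series:
    - {"x": 0.1, "y": 0.02, "z": 0, "twist": 0, "jaw": 0}
    - {"x": 0.2, "y": 0.04, "z": 0, "twist": 0, "jaw": 0}
    - {"x": 0.2, "y": 0.04, "z": 0, "twist": 0, "jaw": 0}

```text
clock: 9.28
eef_pos: [0.5888, 0.0599, 0.1274]
tool_rot: [-0.07, 0.708, 0.068, 0.7]
ft_force: [-2.9, -1.2, 0.0]
grip_width: 0.0001
```

Call:
step_arm:
  series:
    - {"x": 0.1, "y": 0.02, "z": 0, "twist": 0, "jaw": 0}
    - {"x": 0.2, "y": 0.04, "z": 0, "twist": 0, "jaw": 0}
    - {"x": 0.2, "y": 0.04, "z": 0, "twist": 0, "jaw": 0}

```text
clock: 9.53
eef_pos: [0.59, 0.0601, 0.1272]
tool_rot: [-0.07, 0.709, 0.068, 0.699]
ft_force: [-4.4, -1.2, 0.2]
grip_width: -0.0
```

The force is rising and the tool is stalling, so the lever is at its stop. I'll back off and look.

Call:
step_arm:
  series:
    - {"x": -0.5, "y": -0.1, "z": 0, "twist": 0, "jaw": 0}
    - {"x": -1.5, "y": -0.3, "z": 0, "twist": 0, "jaw": 0}
    - {"x": -3, "y": -0.6, "z": 1, "twist": 0, "jaw": 0}
    - {"x": -5, "y": -1, "z": 4, "twist": 0, "jaw": 0}
    - {"x": -8, "y": -1.5, "z": 7, "twist": 0, "jaw": 0}
    - {"x": -11, "y": -1.5, "z": 9, "twist": 0, "jaw": 0}
    - {"x": -14, "y": -1.5, "z": 10, "twist": 0, "jaw": 0}
    - {"x": -17, "y": -1.5, "z": 10, "twist": 0, "jaw": 0}
    - {"x": -20, "y": -1.5, "z": 10, "twist": 0, "jaw": 0}
    - {"x": -20, "y": -1.5, "z": 10, "twist": 0, "jaw": 0}

```text
clock: 10.37
eef_pos: [0.3856, 0.045, 0.2278]
tool_rot: [-0.07, 0.709, 0.068, 0.699]
ft_force: [-0.7, -0.4, 0.7]
grip_width: -0.0002
```

Run:
```python
from h import *
look(12)
```

```text
[0.3905 0.0453 0.2283] [0.82 0.5  1.28]
```

View pics/side12c.png

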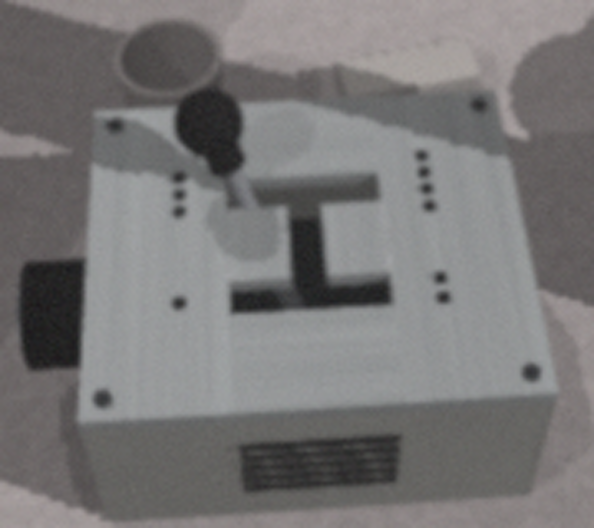

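View pics/top12c.png

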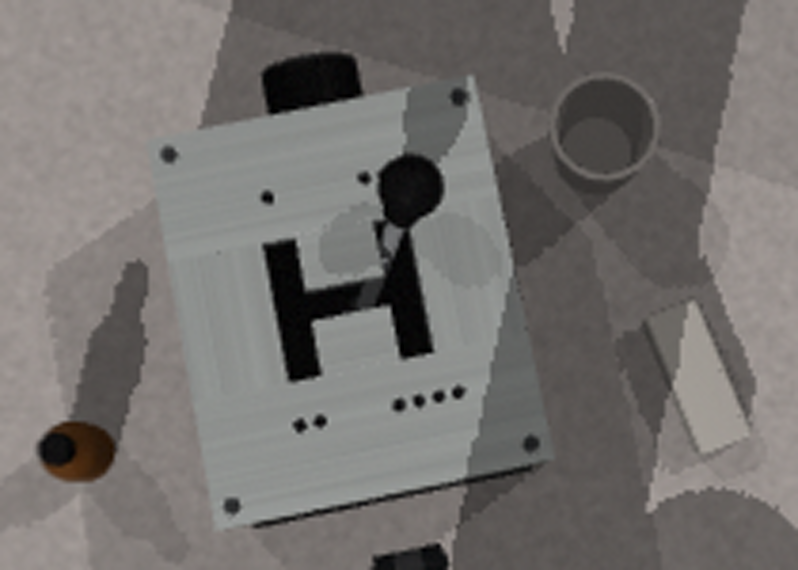

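Run:
```python
from h import *
yaw=.195;g=np.array([.5678,.0973])
for K in(tw(410,190,.137),s3(209,122,.137)):
    v=K[:2]-g;c,s=np.cos(yaw),np.sin(yaw);bx,by=c*v[0]+s*v[1],-s*v[0]+c*v[1]
    print(K,bx,by,'fore',np.arctan(bx/.122),'across',np.arctan(-by/.122))
```

```text
[0.61556667 0.06526638 0.137     ] 0.04065433403809101 -0.04068209439151167 fore 0.3216595732302607 across 0.32186436116358247
[0.61698802 0.06333923 0.137     ] 0.0416753292324477 -0.04284812342691857 fore 0.32917296117674966 across 0.33775603677640564
```

Both cameras put the lever at fore ≈ 0.32–0.33 and across ≈ 0.32, which is fully home. The bystanders are at the same pixels as at the start, and the arm is clear of everything.

```bash
python3 -c "
from workcell import bot
print(bot.job_done())"
```

```text
the job is handed in; nothing more can be done
None
```

The lever is in slot 3 (far right, three dots), and I handed the job in at about 10.5 s of the 51 s allowed. I used closed fingertips only: pushed the lever forward to the middle channel, across to the right end, then forward to its stop. The knob was never between the fingers.

- **Right end of the channel:** both cameras put the knob within about 4 mm of the expected point before the final push.
- **Final position:** with the arm backed off, the top camera gave fore ≈ 0.32 and across ≈ 0.32 rad, and the side camera gave 0.33 and 0.34. The side camera's 0.34 is just past the 0.32 stop, which is within the 2 mm calibration error. Both are well above the 0.28 and 0.24 limits.
- **Push force:** it rose to about 4.5 N at the stop.
- **Bystanders:** the bottle, mailer and jar look unmoved in the last top picture. I compared them by eye and did not re-measure them.
- **Arm:** it ended about 10 cm higher and 20 cm back towards the robot, touching nothing.

One move call was refused because it left out some fields. It moved nothing, and I sent it again complete.

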